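Restack a pump spindle

ROBOT

A 6-joint arm with a two-finger parallel gripper is mounted at the origin on the work surface. World frame = base frame: x ahead of the robot, y to its left, z up, the work surface at z = 0. Lengths are in m, angles in rad, forces in N, time in s.
With the tool pointing down it reaches from about 0.275 to 0.825 m from the base axis. Payload 4.9 kg.
Tool frame: the origin (TCP) lies midway between the tips of the shut fingers; the grasp point (between the pads) lies 19 mm behind it (bot.grip_depth is the distance from the TCP to the grasp point, in m); y points along the fingers, x is the direction in which the jaws open and shut, and the axes are right-handed (so a half turn about y gives the same grasp; the last joint's range is limited). The gripper opens to 85 mm and grips with 20 to 120 N. Pads are 22 mm wide; open, the fingers measure 114 mm over their backs; the gripper's body (76 mm by 85 mm) begins 54 mm behind the grasp point. The pads swing forward as they close: fully open they stand 13 mm farther back than shut.
Start: joints at [1.157, 0.326, -0.193, 1.052, 0, 1.437], TCP at [0.152, 0.529, 0.231] pointing down, gripper open.
Joint ranges: [-2.65, 2.65], [-0.97, 1.79], [-1.3, 1.35], [-1.93, 2.1], [-1.47, 1.37], [-3.14, 3.14]. Speed limits (rad/s): [2.57, 2.57, 3.14, 3.14, 3.14, 3.14].

INTERFACE

Orientations are given as a unit quaternion [w, x, y, z].
In Python, from cell import bot gives the robot as it stands. Calls block until the motion is done:
- bot.move_pose(position, orientation): joint-space move of the TCP to a pose.
- bot.move_linear(position, speed=0.15, rotation=None, until_force=None): straight line of the TCP; rotation=None keeps the orientation; speed is the mean speed in m/s. With until_force (N) it stops when the force on the tool has changed by that much, and returns True; else False.
- bot.goto_joints(angles): joint-space move.
- bot.set_gripper(opening, grasp_force=None): opening from 0.0 (shut) to 1.0 (fully open); grasp_force is the grip in N (None keeps the last); returns when the fingers have stopped.
- bot.wait(seconds).
- bot.solve_ik(position, orientation): joint angles nearest the present ones, or None.
- bot.camera(name): name is "side" or "top" or "wrist"; returns the picture (400x640x3 uint8, red, green, blue); there is no depth.
- bot.calibration(name): a dict with "mtx" (3x3 intrinsics, pixels), "k1" (the pictures are not rectified: a ray, as slopes to the right and down, at radius r is drawn at 1 + k1 r^2 times it, then the intrinsics apply), "extrinsics" (4x4, takes a point from world to camera coordinates); the wrist camera has in their place "hand_eye" (4x4, takes a point from camera to tool coordinates, whose origin is the TCP and whose axes are the tool frame's). Camera axes: x right, y down, z forward; pixel columns grow to the right and rows downward; lengths in m; the calibration is good to about 2 mm. A picture is of the moment at which its call begins: read the wrist's pose just before it. calibration takes no time and is no camera call.
A pose or a line that the arm cannot do raises bot.PlanningError and nothing moves.
- bot.close_job(): hands the job in, once; it reports no verdict.
Trained networks look in the newest picture that a camera, given by its name, has taken for a name from the list of things; names that differ only in an ending like _2 or _b are one class to them, and where a whole thing is asked for, a point or a joint stands for the part that bears it (a point fixed in the world has none). Each returns a list of dicts, best first, with "confidence" (0 to 1); they miss things now and then, are a little off and sometimes report something else, mostly with a low value. They report only what shows in the picture. A call takes as long as a camera call. They do not tell look-alikes from the thing itself.
- bot.search_frame(camera, thing): "bbox" ([left, top, width, height] in pixels, round what is visible of it).
Readings, each from a call of its own:
- bot.read_clock(): time.
- bot.read_joint_positions(): joint angles.
- bot.read_joint_vel(): joint speeds.
- bot.read_joint_efforts(): joint torques, N m.
- bot.read_position(): TCP position.
- bot.read_tool_rot(): TCP orientation.
- bot.read_ft_force(): force on the tool from outside, world axes, zero at the start.
- bot.read_moment(): the same for the moment, N m.
- bot.read_gripper_width(): opening from 0.0 (shut) to 1.0 (fully open).
Only numpy, scipy, OpenCV 4.12 (cv2) and the standard library are available. Lean on these libraries where they do the work, as an engineer would, in place of code of your own. Each camera call takes 0.05 s, during which the arm holds its last target. There are 200 camera calls.

TASK

Rebuild the stack on the upright pump spindle: thread on the wide round spacer first, then the narrow round spacer, and last the square-bored collar, flange down, turned until it slips over the spindle's square and rests fully home on the spacers. Keep hold of each part until it rests home, never let it fall, and feel your way: the spindle stands on a spring and must never be pressed down more than about 6 mm (some 25 N). Let go at the end, and leave the other parts on the bench where they lie.

Things in the scene. Friction and masses are not known exactly. Their poses are not given: they have to be found in the camera images.
- seat (a point): centre of the flat round seat (60 mm diameter) at the foot of the upright steel spindle, 30 mm above the bench when unloaded; z up the spindle axis. From the seat the spindle is: 0 to 40 mm round, 20 mm diameter; 40 to 56 mm a square of side 14 mm; 56 to 69 mm a round pilot of 13 mm diameter, end tapered. The shaft is very stiff to turn (1 N m): take it as locked.
- spindle_tip (a point): top end of the spindle on its axis, 69 mm above the seat. The spindle's square can face any way: no rotation given here tells how it is turned; it must be seen or felt. The positions given can be 1 to 2 mm out all through a run, too much for the collar: centre it by feel on the pilot
- wide_mid (a point): centre (half-way up, on the axis) of the wide spacer: steel ring, outside diameter 56 mm, bore 24 mm, 22 mm high, about 0.2 kg; lies flat on the bench, either face may be down; z is the ring's axis
- narrow_mid (a point): centre (half-way up, on the axis) of the narrow spacer: steel ring, outside diameter 44 mm, bore 23 mm, 20 mm high, about 0.12 kg; lies flat on the bench, either face may be down; z is the ring's axis
- collar_mid (a point): centre (half-way up) of the square-bored collar: steel block 30 x 30 mm, 22 mm high, lower 6 mm a round flange of 40 mm diameter, square through-bore of side 16 mm parallel to the outer faces. x and y square to the faces, z away from the flange. 0.1 kg, lies flange down. Any quarter turn fits the spindle's square, within 8 degrees; else it stops on top of the square, 14 mm above home.
- cover: bystander: rust-brown blind cover disc, 72 mm in diameter, 16 mm high, no hole; origin under its centre
- nut: bystander: dark hexagon nut, about 33 mm across the flats, 14 mm high; origin under its centre
- spanner: bystander: spanner 160 mm long lying flat along its x axis
- hub (a joint): how far the sprung seat and spindle, which move up and down together in the fixed stand (grey 110 mm square foot plate, 12 mm high), are pressed down, in m: 0 unloaded, 1 mm more for every 4 N, up to 12 mm; the full stack's weight alone sinks it about 1 mm
There are look-alikes about, which are no part of the job. Leave any turquoise look-alike of the part that bears narrow_mid alone. Leave any orange look-alike of the part that bears wide_mid alone.

How it is judged:
By the outcome, as a careful person would: the job done as asked, in the order asked, and still so for the second after the job is handed in, with the robot touching nothing.
It also fails if it takes over 72 s, if anything falls off the work surface, if the arm or the gripper's body presses on something with over 40 N, if the wrist force passes 120 N, or if a joint passes its speed limit or range.

## Working session

There is one attempt and no reset: what is moved stays moved. The work goes in short steps, each a Python script; the robot and the scene stay as the last script left them, time stands still between calls to the robot, and variables do not carry over. Pictures are saved under pics/ and viewed, about 8 in all and at most 12, crops included, and the job is handed in when it is done.

```bash
ls; mkdir -p pics; python3 - <<'E'
from cell import bot
import cv2,numpy as np
for c in ["top","side"]:
    im=bot.camera(c); cv2.imwrite(f"pics/{c}0.png",im[:,:,::-1])
    for t in ["seat","spindle_tip","wide_mid","narrow_mid","collar_mid","cover","nut","spanner"]:
        try: print(c,t,[(np.round(d["bbox"],1).tolist(),round(d["confidence"],2)) for d in bot.search_frame(c,t)])
        except Exception as e: print(c,t,repr(e))
    k=bot.calibration(c); print(k)
print(bot.calibration("wrist"), bot.read_tool_rot(), bot.read_clock())
E
```

```text
pics
top seat [([451.8, 240.4, 35.5, 35.8], 0.81)]
top spindle_tip [([453.8, 240.3, 33.9, 35.4], 0.64), ([181.2, 167.6, 34.1, 36.1], 0.2)]
top wide_mid [([295.7, 227.2, 27.6, 27.5], 0.83), ([351.7, 216.6, 24.9, 26.3], 0.65), ([288.9, 282.7, 28.7, 26.9], 0.57)]
top narrow_mid [([270.4, 122.5, 15.7, 19.0], 0.88), ([271.7, 179.6, 18.9, 23.1], 0.69), ([239.1, 149.2, 21.3, 18.8], 0.66)]
top collar_mid [([219.1, 238.7, 22.2, 19.0], 0.81)]
top cover [([451.1, 244.1, 32.9, 31.2], 0.35)]
top nut [([303.0, 97.5, 30.8, 73.0], 0.39)]
top spanner [([299.9, 99.5, 34.0, 68.3], 0.9)]
{'mtx': array([[420.96985236,   0.        , 321.64768763],
       [  0.        , 420.96985236, 198.46763236],
       [  0.        ,   0.        ,   1.        ]]), 'k1': -0.08334729076625429, 'extrinsics': array([[ 0.02795716, -0.99960802, -0.00148656, -0.00485602],
       [-0.97769906, -0.02703469, -0.20826347,  0.58453821],
       [ 0.20814164,  0.00727587, -0.97807163,  0.74792338],
       [ 0.        ,  0.        ,  0.        ,  1.        ]])}
side seat [([357.3, 314.6, 52.5, 71.0], 0.69)]
side spindle_tip [([359.2, 
[... 788 characters left out ...]
68968214, -0.56371574,  0.53162668],
       [ 0.        ,  0.        ,  0.        ,  1.        ]])}
{'mtx': array([[318.34900779,   0.        , 316.58817029],
       [  0.        , 318.34900779, 197.24354691],
       [  0.        ,   0.        ,   1.        ]]), 'k1': -0.0027394590259834247, 'hand_eye': array([[ 9.99999951e-01,  3.09468990e-04,  3.81676043e-05,
        -1.81444611e-03],
       [ 5.98926295e-05, -3.10759717e-01,  9.50488503e-01,
        -1.42940661e-01],
       [ 3.06007671e-04, -9.50488455e-01, -3.10759720e-01,
         7.98571452e-02],
       [ 0.00000000e+00,  0.00000000e+00,  0.00000000e+00,
         1.00000000e+00]])} [ 0.56484689 -0.56482483 -0.42541267  0.42537626] 0.9
```

View images.

```bash
python3 - <<'E'
import cv2,numpy as np
a=cv2.imread("pics/top0.png")[80:320,160:500]; b=cv2.imread("pics/side0.png")[140:400,180:430]
a=cv2.resize(a,(800,565),interpolation=cv2.INTER_CUBIC); b=cv2.resize(b,(577,600),interpolation=cv2.INTER_CUBIC)
cv2.imwrite("pics/a.png",a);cv2.imwrite("pics/b.png",b)
E
```

```text
(no output)
```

View pics/a.png

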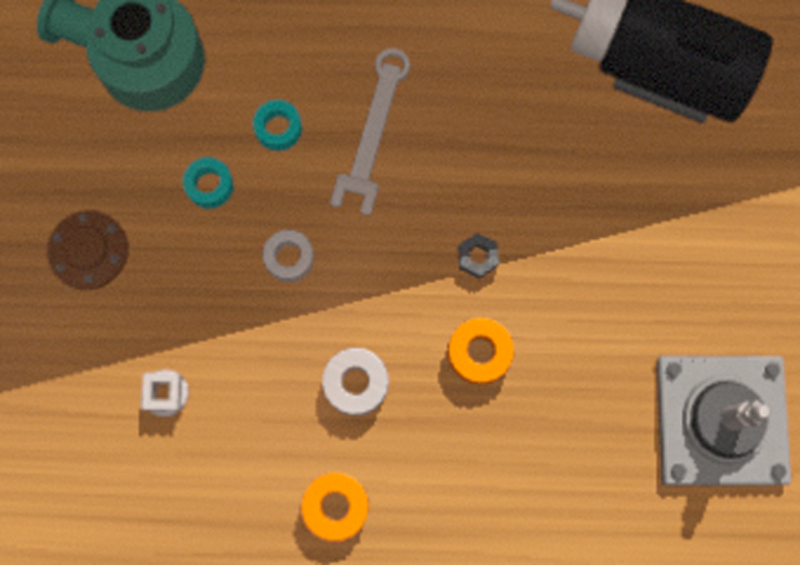

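View pics/b.png

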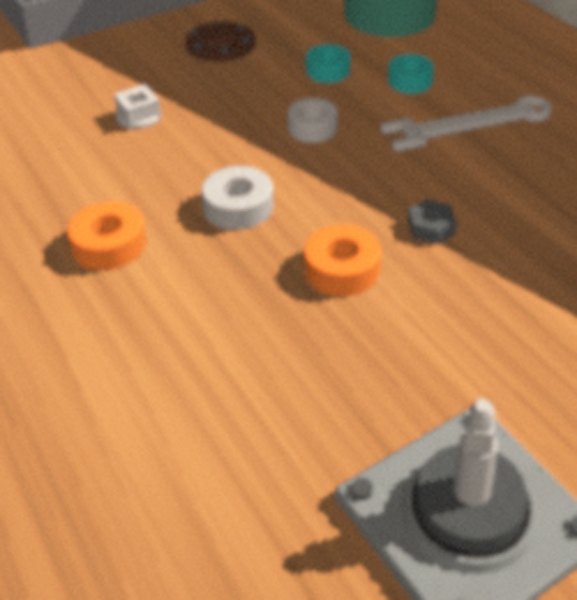

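```bash
cat > h.py <<'E'
from cell import bot
import cv2,numpy as np
from scipy.spatial.transform import Rotation as R
def rot():
    q=bot.read_tool_rot(); return R.from_quat([q[1],q[2],q[3],q[0]])
def quat(yaw):  # tool y down, tool x at yaw in world xy
    x=np.array([np.cos(yaw),np.sin(yaw),0]);y=np.array([0,0,-1.]);z=np.cross(x,y)
    q=R.from_matrix(np.c_[x,y,z]).as_quat(); return [q[3],*q[:3]]
def pose(name):
    k=bot.calibration(name)
    if name!="wrist":
        E=np.linalg.inv(k["extrinsics"])
    else:
        T=np.eye(4);T[:3,:3]=rot().as_matrix();T[:3,3]=bot.read_position();E=T@k["hand_eye"]
    return k,E
def ray(name,uv,z,kE=None):
    k,E=kE or pose(name)
    d=np.linalg.inv(k["mtx"])@[uv[0],uv[1],1]; p=d[:2].copy()
    for _ in range(10): p=d[:2]/(1+k["k1"]*(p@p))
    v=E[:3,:3]@[p[0],p[1],1]; o=E[:3,3]
    return o+v*(z-o[2])/v[2]
def proj(P,kE):
    k,E=kE; c=np.linalg.inv(E)@[*P,1]; p=c[:2]/c[2]; p=p*(1+k["k1"]*(p@p)); return (k["mtx"]@[*p,1])[:2]
E
python3 - <<'E'
from h import *
f=lambda x,y:(160+(x+.5)/2.3529-.5,80+(y+.5)/2.354-.5)
g=lambda x,y:(180+(x+.5)/2.308-.5,140+(y+.5)/2.308-.5)
for n,a,b,z in [("wide",(356,380),(239,188),.022),("narrow",(288,254),(314,106),.020),("collar",(162,391),(138,97),.022),("tip",(758,411),(482,405),.099),("nut",(478,255),None,.014)]:
    print(n,ray("top",f(*a),z).round(4), b and ray("side",g(*b),z).round(4))
print(rot().as_matrix().round(3))
for c in ((660,357),(780,355),(663,486),(789,484)): print(ray("top",f(*c),.012).round(3))
E
```

```text
wide [0.506  0.0303 0.022 ] [0.505  0.0267 0.022 ]
narrow [0.6137 0.0928 0.02  ] [0.6182 0.0964 0.02  ]
collar [0.4918 0.1935 0.022 ] [0.4924 0.1915 0.022 ]
tip [ 0.4815 -0.2808  0.099 ] [ 0.4797 -0.2854  0.099 ]
nut [ 0.6188 -0.0721  0.014 ] None
[[ 0.276  0.    -0.961]
 [ 0.961  0.     0.276]
 [ 0.    -1.    -0.   ]]
[ 0.534 -0.23   0.012]
[ 0.538 -0.336  0.012]
[ 0.424 -0.23   0.012]
[ 0.428 -0.338  0.012]
```

```bash
python3 - <<'E'
from h import *
bot.move_pose([.506,.0285,.122],quat(np.pi/2))
p=bot.read_position();kE=pose("wrist");im=bot.camera("wrist");print(p,bot.read_clock())
cv2.imwrite("pics/w1.png",im[:,:,::-1])
for d in bot.search_frame("wrist","wide_mid"): print(d)
print(proj([.506,.0285,.022],kE))
print(bot.read_joint_positions(),bot.read_clock())
E
```

```text
[0.5060886  0.02920261 0.12215291] 3.175
{'bbox': [300.6, 11.3, 77.0, 86.0], 'confidence': 0.94}
{'bbox': [158.3, 192.8, 75.6, 67.5], 'confidence': 0.57}
[317.79793439 198.14618669]
[-8.80606959e-02  3.52194487e-01 -4.61648306e-01  7.56707115e-01
  1.41029193e-04 -8.93742730e-02] 3.225
```

View pics/w1.png

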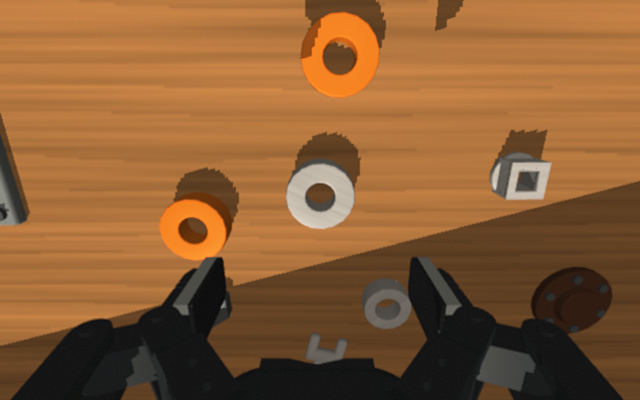

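```bash
cat >> h.py <<'E'
def ring(im,uv,smax=50,vmin=120):
    hsv=cv2.cvtColor(im,cv2.COLOR_RGB2HSV); m=((hsv[...,1]<smax)&(hsv[...,2]>vmin)).astype(np.uint8)
    cs,hi=cv2.findContours(m,cv2.RETR_CCOMP,cv2.CHAIN_APPROX_NONE); out=[]
    for c,h in zip(cs,hi[0]):
        if len(c)<20: continue
        e=cv2.fitEllipse(c)
        if np.hypot(e[0][0]-uv[0],e[0][1]-uv[1])<25: out.append((("hole" if h[3]>=0 else "out"),np.round(e[0],1),np.round(e[1],1)))
    return out
E
python3 - <<'E'
from h import *
im=cv2.imread("pics/w1.png")[:,:,::-1].copy(); kE=pose("wrist")
print(im[165:225:6,321].tolist(), im[195,285:360:6].tolist())
for v in (120,150,170):
  for o in ring(im,(320,195),50,v): print(v,o,ray("wrist",o[1],.022,kE).round(4))
E
```

```text
[[189, 181, 168], [193, 183, 170], [198, 188, 174], [122, 103, 87], [92, 61, 33], [104, 68, 37], [99, 66, 35], [75, 72, 66], [192, 183, 170], [200, 189, 175]] [[184, 130, 88], [197, 188, 173], [190, 181, 167], [199, 189, 175], [106, 69, 37], [105, 69, 38], [104, 68, 37], [105, 69, 38], [69, 60, 53], [197, 188, 173], [195, 184, 170], [191, 181, 169], [192, 125, 67]]
120 ('out', array([319.9, 195.4]), array([63.5, 66.9])) [0.5036 0.0302 0.022 ]
120 ('hole', array([319.8, 196.7]), array([29.7, 30.8])) [0.5047 0.0301 0.022 ]
150 ('out', array([319.9, 195.8]), array([62.9, 66.6])) [0.504  0.0302 0.022 ]
150 ('hole', array([319.8, 197. ]), array([30.2, 31.9])) [0.505  0.0301 0.022 ]
170 ('out', array([319.9, 196. ]), array([62.4, 66.4])) [0.5042 0.0302 0.022 ]
170 ('hole', array([319.8, 197.1]), array([30.6, 32.3])) [0.5051 0.0301 0.022 ]
```

```bash
python3 - <<'E'
from h import *
x,y=.5045,.0302
bot.move_linear([x,y,.03],speed=.2)
print(bot.move_linear([x,y,.006],speed=.06,until_force=8),bot.read_position())
bot.set_gripper(.4,40);print("w",bot.read_gripper_width(),bot.read_ft_force())
bot.move_linear([x,y,.14],speed=.25);print("w",bot.read_gripper_width(),bot.read_ft_force())
bot.move_pose([.481,-.283,.199],quat(np.pi/2))
kE=pose("wrist");im=bot.camera("wrist");cv2.imwrite("pics/w2.png",im[:,:,::-1])
print(bot.read_position(),proj([.4805,-.283,.099],kE),bot.read_clock())
print(bot.search_frame("wrist","spindle_tip"))
E
```

```text
False [0.50419034 0.03020069 0.00571755]
w 0.6311457614259318 [-1.72533612  0.61523054  5.89255291]
w 0.6275168744608389 [ 0.01128124  0.55020896 -2.25543355]
[ 0.48104272 -0.28135996  0.19826921] [316.75369743 198.41282551] 6.75
[{'bbox': [284.8, 143.7, 61.9, 62.0], 'confidence': 0.71}]
```

View pics/w2.png

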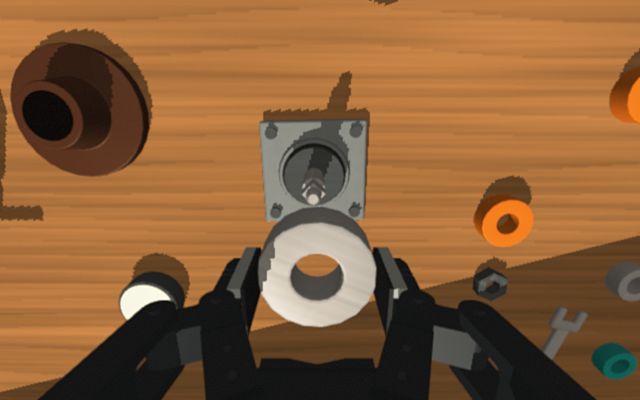

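```bash
python3 - <<'E'
import cv2
a=cv2.imread("pics/w2.png")[130:220,260:370]
cv2.imwrite("pics/c.png",cv2.resize(a,None,fx=6,fy=6,interpolation=cv2.INTER_CUBIC))
E
```

```text
(no output)
```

View pics/c.png

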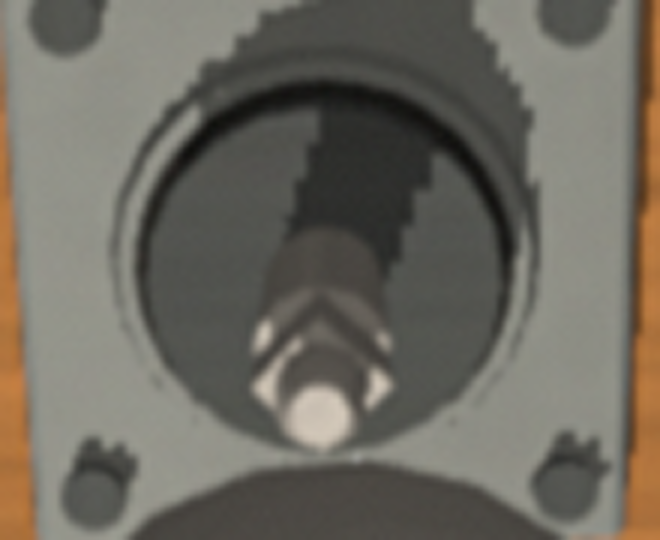

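```bash
python3 - <<'E'
from h import *
print(bot.read_position())
kE=pose("wrist");im=bot.camera("wrist");cv2.imwrite("pics/w3.png",im[:,:,::-1])
print(ray("wrist",(312.75,198.6),.099,kE),bot.read_position())
a=im[130:220,260:370]
for n in ("pics/w2.png",None):
    g=cv2.cvtColor(cv2.imread(n) if n else im[:,:,::-1].copy(),cv2.COLOR_BGR2GRAY)[190:208,300:325]
    m=cv2.moments((g>170).astype(np.uint8));print(n,300+m['m10']/m['m00'],190+m['m01']/m['m00'],m['m00'])
print(bot.read_clock())
E
```

```text
[ 0.48120092 -0.28137906  0.19845985]
[ 0.4811664  -0.28604641  0.099     ] [ 0.48127717 -0.2814547   0.19860044]
pics/w2.png 312.8024691358025 198.1851851851852 81.0
None 312.4404761904762 197.8095238095238 84.0
6.85
```

```bash
python3 - <<'E'
from h import *
x,y=.4807,-.2862
bot.move_linear([x,y,.125],speed=.2);bot.wait(.2);print(bot.read_position(),bot.read_ft_force())
c=bot.move_linear([x,y,.04],speed=.05,until_force=5)
print(c,bot.read_position(),bot.read_ft_force(),bot.read_clock())
if not c:
    c=bot.move_linear([x,y,.030],speed=.02,until_force=5);print(c,bot.read_position(),bot.read_ft_force(),bot.read_moment())
print(bot.read_clock())
E
```

```text
[ 0.48182544 -0.28685321  0.126683  ] [-0.83979368  0.25020834 -1.76922444]
False [ 0.48088451 -0.28636547  0.04030568] [-0.32927941  0.24992242 -2.47470249] 9.4167
True [ 0.48091956 -0.28632539  0.03492203] [-0.32081362  0.55882075  6.11714137] [0.05739431 0.06708155 0.04384852]
9.775
```

```bash
python3 - <<'E'
from h import *
p=bot.read_position()
bot.set_gripper(.95); print(bot.read_ft_force(),bot.read_position())
bot.move_linear([p[0],p[1],.19],speed=.25)
bot.move_pose([.614,.095,.120],quat(np.pi/2)); bot.wait(.3)
kE=pose("wrist");im=bot.camera("wrist");cv2.imwrite("pics/w4.png",im[:,:,::-1])
print(bot.read_position(),bot.read_clock())
for v in (80,100,120):
  for s in (50,80):
    for o in ring(im,(318,198),s,v): print(v,s,o,ray("wrist",o[1],.020,kE).round(4))
E
```

```text
[ 0.10876682 -0.49980506  0.94069898] [ 0.47993778 -0.28548436  0.03418706]
[0.61414383 0.09435942 0.12020176] 12.8083
80 50 ('out', array([316.6, 194.6]), array([52.1, 53.9])) [0.6111 0.0925 0.02  ]
80 50 ('hole', array([316.7, 193.7]), array([22.3, 27.3])) [0.6103 0.0925 0.02  ]
80 80 ('out', array([316.6, 194.6]), array([52.7, 54.6])) [0.6111 0.0925 0.02  ]
80 80 ('hole', array([316.7, 193.7]), array([21.4, 26.5])) [0.6103 0.0925 0.02  ]
100 50 ('out', array([316.6, 194.6]), array([52.1, 53.9])) [0.6111 0.0925 0.02  ]
100 50 ('hole', array([316.8, 193.9]), array([22.2, 28.6])) [0.6105 0.0926 0.02  ]
100 80 ('out', array([316.6, 194.6]), array([52.7, 54.6])) [0.6111 0.0925 0.02  ]
100 80 ('hole', array([316.8, 193.9]), array([21.4, 28. ])) [0.6105 0.0926 0.02  ]
120 50 ('out', array([316.6, 196.3]), array([49.8, 52.2])) [0.6125 0.0925 0.02  ]
120 50 ('hole', array([316.7, 196.8]), array([28.4, 29.8])) [0.6129 0.0925 0.02  ]
120 80 ('out', array([316.6, 196.5]), array([50.1, 52.8])) [0.6127 0.0925 0.02  ]
120 80 ('hole', array([316.8, 197.1]), array([28. , 29.6])) [0.6132 0.0926 0.02  ]
```

View pics/w4.png

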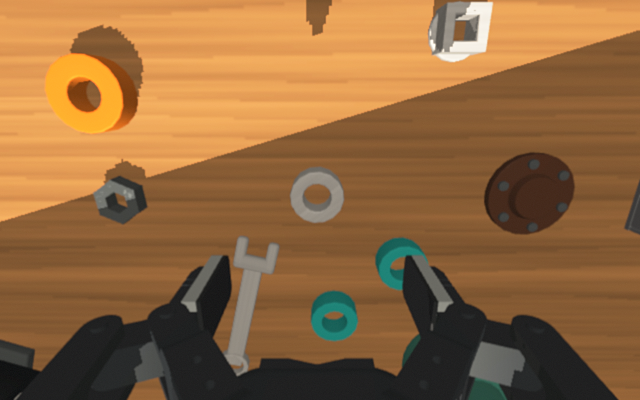

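```bash
python3 - <<'E'
from h import *
x,y=.613,.0926
bot.move_linear([x,y,.03],speed=.2)
print(bot.move_linear([x,y,.005],speed=.06,until_force=8),bot.read_position())
bot.set_gripper(.25,40);print("w",bot.read_gripper_width(),bot.read_position())
bot.move_linear([x,y,.14],speed=.25);print("w",bot.read_gripper_width(),bot.read_ft_force())
x,y=.4807,-.2862
bot.move_pose([x,y,.19],quat(np.pi/2))
bot.move_linear([x,y,.125],speed=.2);bot.wait(.2);print(bot.read_position(),bot.read_ft_force())
c=bot.move_linear([x,y,.060],speed=.05,until_force=5)
print(c,bot.read_position(),bot.read_ft_force(),bot.read_clock())
if not c:
    c=bot.move_linear([x,y,.050],speed=.02,until_force=5);print(c,bot.read_position(),bot.read_ft_force(),bot.read_moment())
print(bot.read_clock())
E
```

```text
False [0.61273657 0.09259965 0.00467229]
w 0.4995054458346309 [0.61335909 0.09267158 0.00579102]
w 0.49530138584854216 [-0.28774362 -0.23984481 -1.72991563]
[ 0.48187137 -0.28680747  0.12661187] [-0.24795807  0.15790916 -1.03354135]
False [ 0.48047812 -0.2859327   0.06005274] [-0.62263823  2.38673886 -2.4682176 ] 18.7417
True [ 0.48067222 -0.2857619   0.05600513] [ 0.28262669 -0.75279108  3.27630605] [-0.13724373 -0.14979654  0.03963196]
19.0667
```

```bash
python3 - <<'E'
from h import *
p=bot.read_position()
bot.set_gripper(.85); print(bot.read_ft_force())
bot.move_linear([p[0],p[1],.19],speed=.25)
bot.move_pose([.491,.1925,.122],quat(np.pi/2)); bot.wait(.3)
kE=pose("wrist");im=bot.camera("wrist");cv2.imwrite("pics/w5.png",im[:,:,::-1])
print(bot.read_position(),bot.read_clock(),proj([.491,.1925,.022],kE))
hsv=cv2.cvtColor(im,cv2.COLOR_RGB2HSV)
for v in (150,170,190,210):
    m=((hsv[...,1]<50)&(hsv[...,2]>v)).astype(np.uint8)
    cs,hi=cv2.findContours(m,cv2.RETR_CCOMP,cv2.CHAIN_APPROX_NONE)
    for c,h in zip(cs,hi[0]):
        r=cv2.minAreaRect(c)
        if np.hypot(r[0][0]-318,r[0][1]-197)<30 and len(c)>25: print(v,h[3]>=0,np.round(r[0],1),np.round(r[1],1),round(r[2],1),ray("wrist",r[0],.022,kE).round(4))
cv2.imwrite("pics/d.png",cv2.resize(im[160:235,270:370,::-1],None,fx=6,fy=6,interpolation=cv2.INTER_CUBIC))
E
```

```text
[0.49249488 0.02668165 0.22036313]
[0.49124092 0.1920646  0.12206153] 22.2667 [319.34171936 197.89034111]
150 False [320.  197.5] [35. 42.] 90.0 [0.4907 0.193  0.022 ]
150 True [321.5 198.5] [21. 21.] 90.0 [0.4915 0.1942 0.022 ]
170 False [319.5 198. ] [34. 41.] 90.0 [0.4911 0.1926 0.022 ]
170 True [321.  198.5] [22. 21.] 0.0 [0.4915 0.1938 0.022 ]
190 False [319.5 198. ] [34. 41.] 90.0 [0.4911 0.1926 0.022 ]
190 True [321.5 198.5] [23. 23.] 0.0 [0.4915 0.1942 0.022 ]
210 False [319.5 198. ] [34. 41.] 90.0 [0.4911 0.1926 0.022 ]
210 True [321.  198.5] [23. 24.] 90.0 [0.4915 0.1938 0.022 ]
```

View pics/d.png

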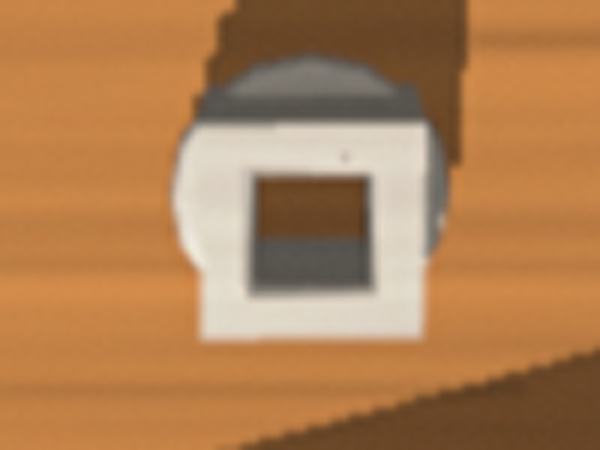

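```bash
python3 - <<'E'
from h import *
x,y=.4915,.194
bot.move_linear([x,y,.03],speed=.2)
print(bot.move_linear([x,y,.008],speed=.05,until_force=8),bot.read_position())
bot.set_gripper(.15,50);p=bot.read_position();print("w",bot.read_gripper_width(),p,bot.read_ft_force())
bot.move_linear([x,y,.14],speed=.25);print("w",bot.read_gripper_width())
x,y=.4807,-.2862
bot.move_pose([x,y,.20],quat(np.pi/4))
bot.move_linear([x,y,.120],speed=.15);bot.wait(.4);print(bot.read_position(),bot.read_ft_force(),rot().as_matrix()[:,0].round(3))
c=bot.move_linear([x,y,.0975],speed=.03,until_force=4)
print(c,bot.read_position(),bot.read_ft_force(),bot.read_joint_positions().round(2),bot.read_clock())
E
```

```text
False [0.4913097  0.19393997 0.00779665]
w 0.33746266419893245 [0.49198334 0.19411741 0.00849876] [-0.0414039  -0.83620199  4.18538197]
w 0.33736185100592986
[ 0.48093509 -0.28639378  0.12050879] [ 0.0278914   0.55979177 -0.98545862] [0.707 0.707 0.   ]
False [ 0.48072071 -0.28609059  0.09749557] [ 0.481082    0.13031314 -0.68298464] [-0.67  0.47 -0.35  0.75  0.    0.12] 28.3583
```

```bash
cat >> h.py <<'E'
def probe(c,yaw,F=3,d=.0045,z=None):
    """feel for walls along the collar's two axes, return centre"""
    c=np.array(c,float)
    for k in range(2):
        u=np.array([np.cos(yaw+k*np.pi/2),np.sin(yaw+k*np.pi/2),0]); s=[]
        for sg in (1,-1):
            h=bot.move_linear(c+sg*d*u,speed=.012,until_force=F); p=bot.read_position(); s.append(u@(p-c)); print(k,sg,h,round(s[-1]*1e3,2),bot.read_ft_force().round(1))
            bot.move_linear(c,speed=.03)
        c=c+u*(s[0]+s[1])/2
    bot.move_linear(c,speed=.03); bot.wait(.15); return c
E
python3 - <<'E'
from h import *
p=[.4807,-.2862,.0975]
c=probe(p,np.pi/4); print(c,bot.read_position(),bot.read_ft_force(),bot.read_clock())
E
```

```text
0 1 True 3.28 [-0.4 -0.6 -0. ]
0 -1 True 0.01 [0.4 1.1 0.7]
1 1 True 2.76 [ 1.2 -1.3 -1.2]
1 -1 True -0.17 [ 0.5  0.3 -1.6]
[ 0.48094827 -0.28412014  0.0975    ] [ 0.4809661  -0.28410633  0.09749308] [ 0.27304911 -0.00820841 -0.87492067] 31.05
```

```bash
python3 - <<'E'
from h import *
x,y=.48095,-.28412
c=bot.move_linear([x,y,.083],speed=.02,until_force=5)
print(c,bot.read_position(),bot.read_ft_force(),bot.read_moment(),bot.read_clock())
if not c:
    c=bot.move_linear([x,y,.074],speed=.015,until_force=6);print(c,bot.read_position(),bot.read_ft_force(),bot.read_moment())
E
```

```text
False [ 0.4810092  -0.28417326  0.08305641] [ 0.02887218  0.25821239 -0.21386016] [ 0.02259838  0.01241323 -0.01180611] 31.925
True [ 0.48119093 -0.28430715  0.07789738] [-1.05543359  0.86391653  5.78796305] [0.09831672 0.07997702 0.02246119]
```

```bash
python3 - <<'E'
from h import *
p=bot.read_position()
bot.move_linear([p[0],p[1],p[2]+.001],speed=.02)
bot.set_gripper(.8); print(bot.read_ft_force())
bot.move_linear([p[0],p[1],.20],speed=.2)
bot.move_linear([p[0]+.0,p[1]+.06,.25],speed=.2); bot.wait(.5)
w=bot.camera("wrist");s=bot.camera("side");t=bot.camera("top");print(bot.read_clock(),bot.read_ft_force())
kE=pose("wrist");u=proj([.481,-.284,.08],kE).astype(int);print(u)
x0,y0=np.clip(u[0]-65,0,510),np.clip(u[1]-60,0,280)
im=np.hstack([cv2.resize(w[y0:y0+120,x0:x0+130],(400,369)),cv2.resize(s[290:400,320:439],(400,369))])
cv2.imwrite("pics/e.png",np.vstack([im,cv2.resize(t[100:300,160:500],(800,230*2)) [:230*2:2]])[:,:,::-1])
E
```

```text
[-0.8806704   0.78047824  0.86477779]
35.025 [-0.41315022 -0.83749104 -0.95946871]
[277 215]
```

View pics/e.png

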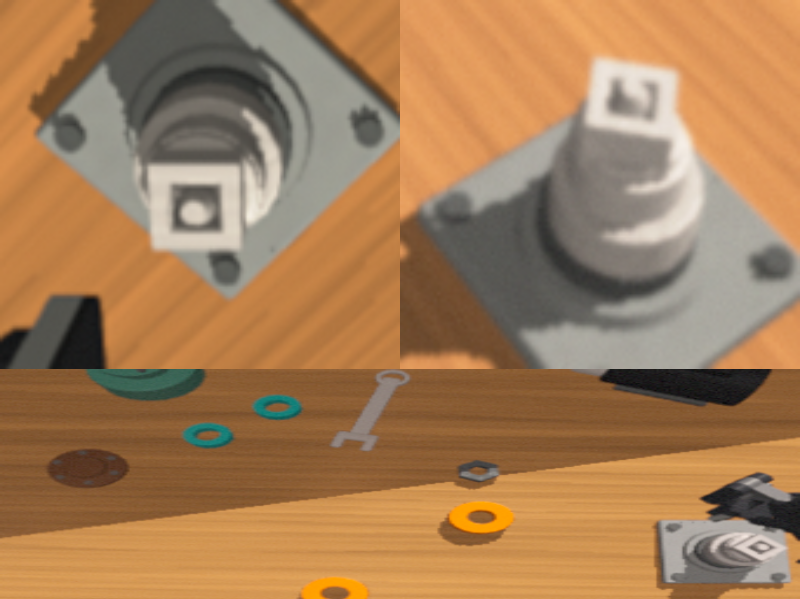

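```bash
python3 -c "
from cell import bot
bot.close_job()"
```

```text
the job is handed in; nothing more can be done
```

The stack is rebuilt on the spindle: wide spacer, narrow spacer, then the square-bored collar, flange down and fully home. I handed it in at about 35 s of the 72 s allowed.

- **Spacers:** Each was held until it rested. They met resistance at TCP heights of 34.9 mm and 56.0 mm, against roughly 36 mm and 57 mm expected less a little spring sink.
- **Collar:** I centred it by feel on the pilot. The play measured 3.3 mm and 2.9 mm, against 3 mm expected, and the spindle was about 2 mm from where the camera put it. The square was seen at 45°, and the collar slid over it without catching.
- **Collar height:** It stopped at a TCP height of 77.9 mm with about 6 N of contact. That puts its underside at about 69.4 mm, and home is expected at 69.5 mm.
- **Force:** The highest contact force I read on the spindle was about 6 N, well under the 25 N limit.
- **Last pictures:** They show the stack standing with the pilot centred in the collar's bore and the gripper clear of it. The orange and turquoise look-alikes, nut, spanner and cover are where they were.

No check failed. The one disagreement was in the spindle's position: the cameras' estimates differed by up to about 5 mm, and the probing settled it.

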